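# Fit the last push rivet on a shield cover

### The job

Take the push rivet (the one whose center pin stands up out of its head) from the kit tray, seat it fully in the one empty hole of the shield cover on the circuit board with its pin still up, then press the pin down until its cap lies flush on the head. Press no harder than you need: the sprung board must never be loaded with more than 20 N. Leave the other parts in the tray and the jar alone.

Things in the scene. Friction and masses are not known exactly. Their poses are not given: they have to be found in the camera images.
- rivet_head (a point): Centre of the loose push rivet's head, half-way up it. Head: solid black plastic disc 22 mm across, 8 mm high, gripped at its side; underside 4 mm below this point. Shank below: 9 mm across, 15 mm long, its last 6 mm tapering to 4.4 mm. z axis up along the rivet. It starts upright in a tray socket, head's underside on the tray's top. About 30 g.
- rivet: The same rivet; origin on its axis at the underside of the head, z axis up along the rivet.
- pin_top (a point): Centre of the top of the rivet's center pin: a grey plastic stem 9 mm across with a flat cap 14 mm across and 2.5 mm thick. At the start the cap's top stands 8 to 9.5 mm above the top of the head, with a gap under the cap; fully pressed the cap lies flush on the head, its top 2.5 mm above it. It may be pressed with shut fingertips.
- pin (a joint): How far the rivet's pin has been pressed in, m: starts at 0 to 0.0015; 0.007 = at its stop, the cap flush on the head. It slides stiffly by friction at about 11 N all the way and stays where it is left; then it stands on a hard stop.
- hole (a point): Centre of the mouth of the empty rivet hole, 11.5 mm across, at the top of the cover's flange on which the rivet's head must sit; deeper than the shank. Axes: x, y along the board's long and short sides, z up. Nearby: a fitted rivet (22 mm across, 10.5 mm high with its cap) 70 mm away along -y, another 106 mm along +x; the raised can, 10 mm high, 31 mm along +x. Its height varies by up to 15 mm between starts.
- board: Circuit board with sheet-metal shield cover in a black carrier 170 x 130 mm on an aluminium base 200 x 150 mm; origin on its vertical middle axis, 44 mm below the flange's top; hole at x = -50, y = +34 mm; three corners hold fitted rivets. Pushed down it first slips to its seat at 7 to 9 N, by 0.5 to 10 mm (differs each time), and stays there; beyond that it springs, 1 mm per 12 N.
- tray: Grey plastic kit tray, fixed, 166 x 72 mm, 24 mm high, origin under its middle, with three sockets along its x axis at -50, 0 and +50 mm; which part stands in which socket varies.
- plug_head (a point): Bystander in the tray: a blanking plug with the same black head as the rivet (22 mm across, 8 mm high) but no pin on top. Point at the middle of its head.
- spacer_mid (a point): Bystander in the tray: a brass spacer 12 mm across that stands 24 mm above the tray. Point half-way up.
- jar_mid (a point): Bystander: closed amber jar 54 mm across, 75 mm high, standing on the bench. Point half-way up.

How it is judged (in metres and radians):
On the way, in this order (a step that is already met when the one before it is completed fails the run):
1. the rivet sits in the hole with its head down on the cover and its pin still up (z of rivet_head in the frame of hole below 0.0055 m and horizontal distance between rivet_head and hole below 0.004 m and angle between the z axis of rivet and the z axis of board, either way round below 0.1 rad and value of joint pin below 0.0035 m), for 0.1 s.
2. the pin is pressed flush in the seated rivet (z of rivet_head in the frame of hole below 0.0055 m and horizontal distance between rivet_head and hole below 0.004 m and angle between the z axis of rivet and the z axis of board, either way round below 0.1 rad and value of joint pin above 0.0062 m), for 0.1 s.
At the end, for the whole second after the job is handed in: The rivet is in the empty hole, its head down on the cover (underside within 1.5 mm of the flange, within 4 mm of the hole's centre, within 0.1 rad of square), its pin pressed to within 0.8 mm of its stop, and it is at rest (all of step 2 and linear speed of rivet below 0.01 m/s); the robot touches nothing.
It fails at once if the board is loaded with more than 22 N (the goal's 20 N with a margin) (contact force between anything else and board above 22 N).
It fails at once if the pin is pressed in by more than 3.5 mm before the rivet is seated (value of joint pin above 0.0035 m and z of rivet_head in the frame of hole above 0.007 m).
It fails at once if the plug is taken from its place (distance of plug_head from where it was at the start of the episode above 0.012 m).
It fails at once if the spacer is taken from its place (distance of spacer_mid from where it was at the start of the episode above 0.012 m).
It fails at once if the jar is shifted (distance of jar_mid from where it was at the start of the episode above 0.02 m).
It also fails if it takes over 67 s, if anything falls off the work surface, if the arm or the gripper's body presses on something with over 40 N, if the wrist force passes 120 N, or if a joint passes its speed limit or range.

### The arm

A 6-joint arm with a two-finger parallel gripper is mounted at the origin on the work surface. World frame = base frame: x ahead of the robot, y to its left, z up, the work surface at z = 0. Lengths are in m, angles in degrees, forces in N, time in s.
With the tool pointing down it reaches from about 0.35 to 0.875 m from the base axis. Payload 4.2 kg.
Tool frame: the origin (TCP) lies midway between the tips of the shut fingers; the grasp point (between the pads) lies 19 mm behind it; y points along the fingers, x is the direction in which the jaws open and shut, and the axes are right-handed (so a half turn about y gives the same grasp; the last joint's range is limited). The gripper opens to 87 mm and grips with 3 to 60 N. Pads are 19 mm wide; open, the fingers measure 117 mm over their backs; the gripper's body (75 mm by 190 mm) begins 51 mm behind the grasp point.
Start: joints at [87.812, 22.042, 0.453, 0, -68.411, -14.817], TCP at [0.183, 0.598, 0.223] pointing down, gripper open.
Joint ranges: [-179.83, 179.83], [-69.29, 118.12], [-61.27, 80.66], [-181.25, 117.63], [-171.15, -9.14], [-177.46, 177.46]. Speed limits (degrees/s): [159.86, 159.86, 180, 180, 180, 180].

### API

Orientations are given as a 3x3 rotation matrix whose columns are the frame's x, y, z axes.
In Python, from station import * gives the robot as it stands.
- The arm moves only by the tool jog_arm, never from a script. Its argument "series" is a list of rows, each a list of 3 entries, a list of its own where there are three numbers: the shift along the tool's x, y, z in m, then the turn, a rotation vector about the tool's x, y, z in degrees, then the finger opening in m, from 0 to 0.087. A call has 1 to 10 rows; each row shifts and turns the commanded pose from where the row before left it, along the tool's axes as they then stand; what a row does not reach is not made up. A row lasts 1/8 s, in which the tool goes at most 62.5 mm and 10.7 degrees, less where a joint would pass 70% of its speed; a pose out of reach is approached as far as the arm can. A call is refused whole if a number of a shift passes 0.0625 or a number of a turn 10.7, either way. A call with a gripper value outside its range is refused whole. The fingers move at their own pace and stop on an object; the grip force is fixed at half the most. Time passes only in rows, so rows that do not move let the fingers close. It gives the time, the measured TCP pose, the force and the opening at its end, in the units of the state.
- sense(): the state, without advancing time (a new reading comes with each control period).
- capture(name): name is "side" or "top"; returns the picture (480x640x3 uint8, red, green, blue); there is no depth.
- camera_info(name): a dict with "fx", "fy", "cx", "cy" (pixels), "k1" (the pictures are not rectified: a ray, as slopes to the right and down, at radius r is drawn at 1 + k1 r^2 times it, then the intrinsics apply), "rvec" (rotation vector, rad) and "tvec" (3), from world to camera coordinates, as OpenCV has them. Camera axes: x right, y down, z forward; pixel columns grow to the right and rows downward; lengths in m; the calibration is good to about 2 mm. A picture is of the moment at which its call begins. camera_info takes no time and is no camera call.
- finish_job(): hands the job in, once; it reports no verdict.
The state is a dict: "time_s": time; "joints": joint angles; "joint_velocities": joint speeds; "effort": joint torques, N m; "tcp_pos": TCP position; "ee_rot": TCP orientation; "wrist_force": force on the tool from outside, world axes, zero at the start; "moment": the same for the moment, N m; "gripper_width": opening from 0.0 (shut) to 1.0 (fully open).
Only numpy, scipy, OpenCV 4.12 (cv2) and the standard library are available. Lean on these libraries where they do the work, as an engineer would, in place of code of your own. Each camera call takes 0.05 s, during which the arm holds its last target. There are 200 camera calls.

## Working session

There is one attempt and no reset: what is moved stays moved. The work goes in short steps, Python scripts to look and compute and a tool call to move; the robot and the scene stay as the last step left them, time stands still between calls to the robot, and variables do not carry over. Pictures are saved under pics/ and viewed, about 8 in all and at most 12, crops included, and the job is handed in when it is done.

Besides the shell and the picture viewer there is one more tool, called as name(argument=value, ...), one argument or row to a line, values as JSON. jog_arm: Moves the arm, as the interface text tells. Its arguments: {"type":"object","properties":{"series":{"type":"array","items":{"type":"array"}}},"required":["series"]}

```bash
mkdir -p pics; ls
python3 - <<'E'
from station import *
import cv2, numpy as np
for n in ("side","top"):
    im=capture(n); cv2.imwrite(f"pics/{n}0.png",im[:,:,::-1]); print(n,camera_info(n))
print(sense())
E
```

```text
pics
side {'fx': 574.3964324824743, 'fy': 574.3964324824743, 'cx': 319.5058695064835, 'cy': 246.81797100754468, 'k1': 0.030792112706197017, 'rvec': array([ 0.73158643, -2.47929215,  1.22978841]), 'tvec': array([0.53441188, 0.22870929, 0.62713345])}
top {'fx': 507.3425804908201, 'fy': 507.3425804908201, 'cx': 319.5223315554354, 'cy': 243.9246894487322, 'k1': -0.09795848148123312, 'rvec': array([ 2.12915707, -2.17679231,  0.1279698 ]), 'tvec': array([0.0682663 , 0.59966541, 0.71675242])}
{'time_s': 0.1, 'joints': array([ 8.78125924e+01,  2.20871919e+01,  3.87763355e-01, -2.42421557e-02,
       -6.84107326e+01, -1.48174831e+01]), 'joint_velocities': array([-0.06256653, -0.16429095,  0.25236319,  0.21257629, -0.05015948,
        0.04537185]), 'effort': array([-3.54602744e-04, -3.91690671e+01,  1.87933874e+01,  4.23182353e+00,
        1.34506871e-02, -7.46480578e-05]), 'tcp_pos': array([0.18260549, 0.59717296, 0.22156402]), 'ee_rot': array([[-2.92602109e-01, -4.66519758e-04,  9.56234170e-01],
       [-9.56232277e-01, -1.90622541e-03, -2.92602460e-01],
       [ 1.95930270e-03, -9.99998074e-01,  1.11664325e-04]]), 'wrist_force': array([ 0.33346781, -0.15554766, -0.60622103]), 'moment': array([-0.00702295,  0.03206301,  0.03725553]), 'gripper_width': 0.99937157340498}
```

View pics/top0.png

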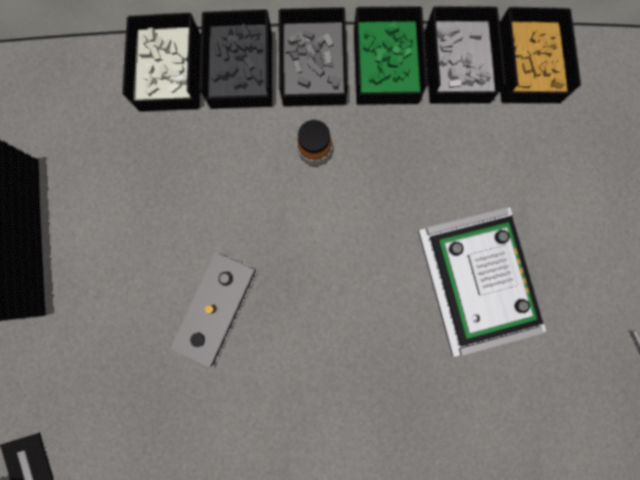

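View pics/side0.png

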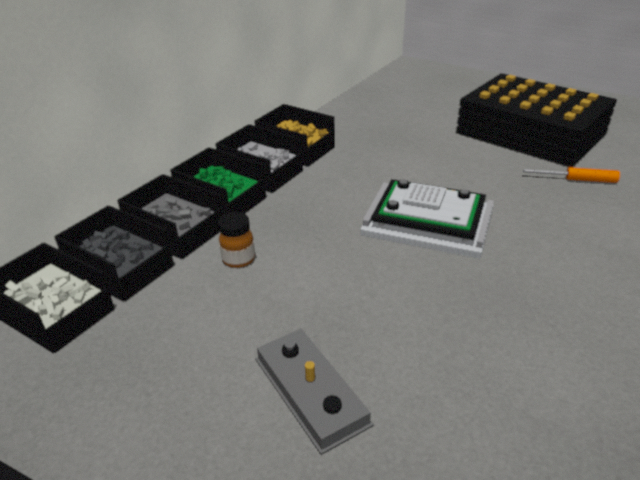

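The top view shows the rivet (grey cap) at about (225,278), the brass spacer at (210,309), the plug at (197,340) and the empty hole at (476,318). In the side view the rivet is at (290,350) and the hole at (457,218).

```bash
cat > h.py <<'E'
import numpy as np, cv2
from station import *
def cam(n):
    c=camera_info(n); R=cv2.Rodrigues(np.array(c['rvec']))[0]; t=np.array(c['tvec'])
    K=np.array([[c['fx'],0,c['cx']],[0,c['fy'],c['cy']],[0,0,1.]]); return K,np.array([c['k1'],0,0,0,0.]),R,t
def ray(n,uv):
    K,D,R,t=cam(n); p=cv2.undistortPoints(np.array([[uv]],float),K,D)[0,0]
    d=R.T@np.array([p[0],p[1],1]); return -R.T@t,d/np.linalg.norm(d)
def plane(n,uv,z):
    o,d=ray(n,uv); return o+d*(z-o[2])/d[2]
def tri(a,b):   # a: top uv, b: side uv
    (o1,d1),(o2,d2)=ray('top',a),ray('side',b)
    s=np.linalg.lstsq(np.c_[d1,-d2],o2-o1,rcond=None)[0]
    p,q=o1+s[0]*d1,o2+s[1]*d2; return (p+q)/2,np.linalg.norm(p-q)*1e3
def proj(n,P):
    K,D,R,t=cam(n); return cv2.projectPoints(np.array([P],float),cv2.Rodrigues(R)[0],t,K,D)[0][0,0]
E
python3 - <<'E'
from h import *
np.set_printoptions(precision=4,suppress=True)
for nm,a,b in (("rivet",(225,278),(290,350)),("hole",(476,318),(457,218)),("plug",(197,340),(333,404)),("jar",(314,133),(234,220)),
  ("fit1",(457,248),(393,205)),("fit2",(503,237),(404,183)),("fit3",(522,306),(464,194))): print(nm,*tri(a,b))
T=cv2.imread('pics/top0.png');S=cv2.imread('pics/side0.png')
def cr(I,u,v,r=25): return cv2.resize(I[v-r:v+r,u-r:u+r],(400,400),interpolation=cv2.INTER_NEAREST)
m=np.vstack([np.hstack([cr(T,225,278),cr(T,476,318)]),np.hstack([cr(S,290,350),cr(S,457,218)])])
cv2.imwrite('pics/crops.png',cv2.resize(m,(600,600),interpolation=cv2.INTER_NEAREST))
print(proj('top',[.183,.598,.22]),proj('side',[.183,.598,.22]))
E
```

```text
rivet [0.554  0.198  0.0295] 0.4226064907923845
hole [ 0.4859 -0.1717  0.0431] 0.03203399511760481
plug [0.4626 0.24   0.0308] 0.40451134072188183
jar [0.7592 0.059  0.0757] 1.078013362071224
fit1 [ 0.5896 -0.1477  0.0466] 0.7371965805279991
fit2 [ 0.6042 -0.2169  0.0499] 1.092825508597217
fit3 [ 0.5018 -0.2397  0.0479] 1.0705305947280843
[-115.2004  571.9756] [ 476.7152 1260.9889]
```

View pics/crops.png

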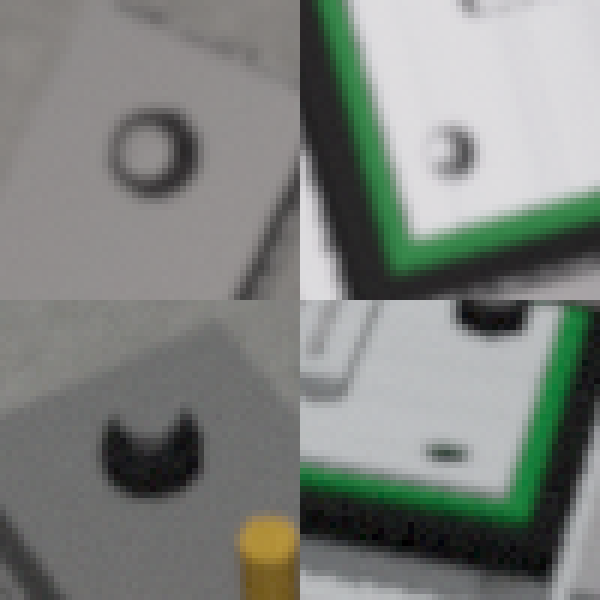

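```bash
cat >> h.py <<'E'
from scipy.spatial.transform import Rotation as Ro
np.set_printoptions(precision=4,suppress=True)
def goto(p,yaw=None):
    """print the tool-frame shift (m) and turn about tool y (deg) to bring TCP to p, jaws at yaw (deg, mod 180), tool straight down"""
    s=sense(); R=np.array(s['ee_rot']); p=np.array(p,float)
    cur=np.degrees(np.arctan2(R[1,0],R[0,0])); d=0 if yaw is None else (yaw-cur+90)%180-90
    a=np.radians(cur+d); x=np.array([np.cos(a),np.sin(a),0]); y=np.array([0,0,-1.])
    G=np.c_[x,y,np.cross(x,y)]
    print('t',s['time_s'],'tcp',s['tcp_pos'],'yaw',cur,'F',s['wrist_force'],'w',s['gripper_width'])
    print('shift',R.T@(p-s['tcp_pos']),'turn',Ro.from_matrix(R.T@G).as_rotvec(degrees=True),'shift in final axes',G.T@(p-s['tcp_pos']))
E
python3 - <<'E'
from h import *
print(plane('top',(225.2,278),.031),plane('side',(290.3,351.5),.030), plane('top',(224.3,277.5),.0408))
r=plane('top',(225.2,278),.031); pl=plane('top',(197.2,340),.031); d=pl-r; print('plug',pl,'dist',np.linalg.norm(d[:2]),'tray yaw',np.degrees(np.arctan2(d[1],d[0])))
h,e=tri((476,317.8),(456,217.8)); print('hole',h,e, plane('top',(476,317.8),.044))
goto([r[0],r[1],.12],65.3)
E
```

```text
[0.5537 0.1973 0.031 ] [0.5521 0.2003 0.03  ] [0.5539 0.1968 0.0408]
plug [0.4624 0.2395 0.031 ] dist 0.10055616795680704 tray yaw 155.19097475242725
hole [ 0.4868 -0.1713  0.0435] 1.2738727143714237 [ 0.4862 -0.1714  0.044 ]
t 0.1 tcp [0.1826 0.5972 0.2216] yaw -107.01383853417629 F [ 0.3335 -0.1555 -0.6062] w 0.99937157340498
shift [0.2736 0.1022 0.4718] turn [-0.0139  7.6862  0.1117] shift in final axes [0.2082 0.1016 0.5042]
```

jog_arm(
  series=[
    [[0,0,0],[0,7.7,0],0.045],
    [[0.023,0.007,0.056],[0,0,0],0.045],
    [[0.023,0.007,0.056],[0,0,0],0.045],
    [[0.023,0.007,0.056],[0,0,0],0.045],
    [[0.023,0.007,0.056],[0,0,0],0.045],
    [[0.023,0.007,0.056],[0,0,0],0.045],
    [[0.023,0.007,0.056],[0,0,0],0.045],
    [[0.023,0.007,0.056],[0,0,0],0.045],
    [[0.023,0.007,0.056],[0,0,0],0.045],
    [[0.023,0.007,0.056],[0,0,0],0.045],
  ],
)

```text
time_s: 1.35
tcp_pos: [0.555, 0.1973, 0.159]
ee_rot: [[-0.418, -0.0, 0.909], [-0.909, -0.0, -0.418], [0.0, -1.0, -0.0]]
wrist_force: [0.9, 0.9, 0.2]
gripper_width: 0.52
```

Run:
```python
from h import *
for n in ("side","top"): cv2.imwrite(f"pics/{n}1.png",capture(n)[:,:,::-1])
goto([.5535,.198,.06],65.2)
S=cv2.imread('pics/side1.png');T=cv2.imread('pics/top1.png')
cv2.imwrite('pics/m1.png',np.hstack([cv2.resize(T[170:420,130:330],(400,500)),cv2.resize(S[180:430,190:390],(400,500))]))
```

```text
t 1.45 tcp [0.5562 0.1945 0.1577] yaw -115.10546802348682 F [-1.1413 -0.7267  0.3918] w 0.5186084731346576
shift [-0.0023  0.0977 -0.0038] turn [ 0.0718 -0.3056  0.1607] shift in final axes [-0.0021  0.0977 -0.0039]
```

View pics/m1.png

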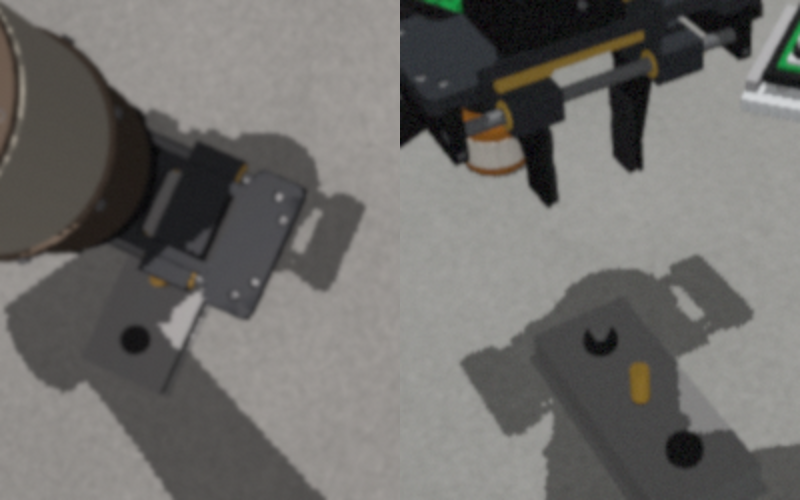

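The mosaic shows both arm fingers over the tray. The side-view tips are near (264,282) and (304,265), and the rivet is below them at (290,350). The arm hides the rivet in the top view.

jog_arm(
  series=[
    [[-0.002,0.03,-0.004],[0,0,0],0.045],
    [[0,0.03,0],[0,0,0],0.045],
    [[0,0.03,0],[0,0,0],0.045],
    [[0,0,0],[0,0,0],0.045],
    [[0,0,0],[0,0,0],0.045],
  ],
)

```text
time_s: 2.08
tcp_pos: [0.5519, 0.2031, 0.0706]
ee_rot: [[-0.417, 0.002, 0.909], [-0.909, 0.001, -0.417], [-0.001, -1.0, 0.001]]
wrist_force: [0.5, -0.2, 0.6]
gripper_width: 0.521
```

Run:
```python
from h import *
goto([.5535,.198,.0258],65.2)
s=sense();print('tcp side px',proj('side',s['tcp_pos']),'at rivet',proj('side',[.5535,.198,.028]))
S=capture('side')[:,:,::-1]
cv2.imwrite('pics/s2.png',cv2.resize(S[260:400,220:360],(560,560)))
```

```text
t 2.075 tcp [0.5519 0.2031 0.0706] yaw -114.65515766505534 F [ 0.458  -0.1711  0.6098] w 0.5206468039819186
shift [0.004  0.0448 0.0035] turn [-0.0657  0.1448 -0.064 ] shift in final axes [0.004  0.0448 0.0036]
tcp side px [287.3118 330.0049] at rivet [290.5478 351.0126]
```

View pics/s2.png

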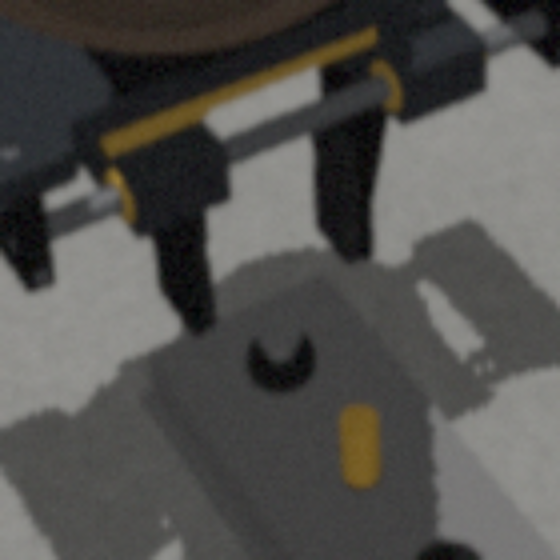

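The side view shows the finger tips at about (270,342) and (308,325), astride the rivet head at (290,350). The spacer is clear of both.

jog_arm(
  series=[
    [[0.004,0.01,0.0035],[0,0,0],0.045],
    [[0,0.015,0],[0,0,0],0.045],
    [[0,0.01,0],[0,0,0],0.045],
    [[0,0,0],[0,0,0],0.045],
    [[0,0,0],[0,0,0],0.045],
    [[0,0,0],[0,0,0],0.045],
  ],
)

```text
time_s: 2.88
tcp_pos: [0.5531, 0.1976, 0.035]
ee_rot: [[-0.418, 0.001, 0.909], [-0.909, 0.0, -0.418], [-0.001, -1.0, 0.001]]
wrist_force: [0.3, 0.4, 0.3]
gripper_width: 0.517
```

```bash
python3 -c "
from h import *
goto([.5535,.198,.0258],65.2)"
```

```text
t 2.875 tcp [0.5531 0.1976 0.035 ] yaw -114.69658340474399 F [0.2952 0.4169 0.2743] w 0.5165566727915404
shift [-0.0005  0.0092  0.0002] turn [-0.0306  0.1034 -0.0429] shift in final axes [-0.0005  0.0092  0.0002]
```

jog_arm(
  series=[
    [[0,0.005,0],[0,0,0],0.045],
    [[0,0.004,0],[0,0,0],0.045],
    [[0,0,0],[0,0,0],0.045],
    [[0,0,0],[0,0,0],0.03],
    [[0,0,0],[0,0,0],0.015],
    [[0,0,0],[0,0,0],0.01],
    [[0,0,0],[0,0,0],0.01],
    [[0,0,0],[0,0,0],0.01],
  ],
)

```text
time_s: 3.88
tcp_pos: [0.5529, 0.1974, 0.0256]
ee_rot: [[-0.418, 0.0, 0.908], [-0.908, 0.0, -0.418], [-0.0, -1.0, 0.0]]
wrist_force: [-0.7, 0.4, 0.5]
gripper_width: 0.234
```

jog_arm(
  series=[
    [[0,0,0],[0,0,0],0.01],
    [[0,-0.005,0],[0,0,0],0.01],
    [[0,-0.02,0],[0,0,0],0.01],
    [[0,-0.04,0],[0,0,0],0.01],
    [[0,-0.04,0],[0,0,0],0.01],
    [[0,0,0],[0,0,0],0.01],
  ],
)

```text
time_s: 4.62
tcp_pos: [0.5549, 0.1986, 0.1347]
ee_rot: [[-0.417, 0.007, 0.909], [-0.909, 0.004, -0.417], [-0.007, -1.0, 0.005]]
wrist_force: [-0.3, -0.3, -0.3]
gripper_width: 0.234
```

Run:
```python
from h import *
h=np.array([.4865,-.1714,.0435])
goto([h[0],h[1],.13],103.2)
S=capture('side')[:,:,::-1]; print('tcp px',proj('side',sense()['tcp_pos']))
cv2.imwrite('pics/s3.png',cv2.resize(S[200:400,200:400],(600,600)))
```

```text
t 4.625 tcp [0.5549 0.1986 0.1347] yaw -114.67068268376859 F [-0.2762 -0.2667 -0.2796] w 0.23424480835084016
shift [0.3648 0.0026 0.0922] turn [ -0.4028 -37.8714  -0.2912] shift in final axes [ 0.3446  0.0047 -0.1511]
tcp px [285.9576 288.8907]
```

View pics/s3.png

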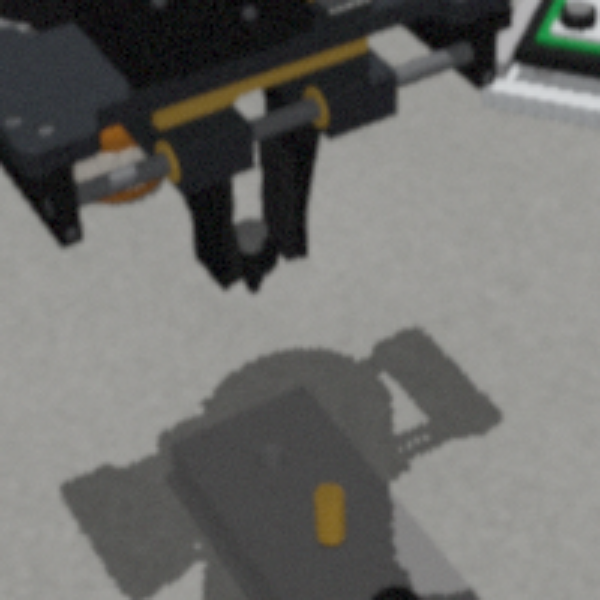

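The grey cap (250,235) and the shank tip (255,290) are visible between the fingers in the crop, so the rivet is held upright with its pin up. The socket is empty and the spacer has not moved.

jog_arm(
  series=[
    [[0,0,0],[0,-9.5,0],0.01],
    [[0,0,0],[0,-9.5,0],0.01],
    [[0,0,0],[0,-9.5,0],0.01],
    [[0,0,0],[0,-9.4,0],0.01],
    [[0.049,0,-0.0215],[0,0,0],0.01],
    [[0.049,0,-0.0215],[0,0,0],0.01],
    [[0.049,0,-0.0215],[0,0,0],0.01],
    [[0.049,0,-0.0215],[0,0,0],0.01],
    [[0.049,0,-0.0215],[0,0,0],0.01],
    [[0.049,0,-0.0215],[0,0,0],0.01],
  ],
)

```text
time_s: 5.92
tcp_pos: [0.4928, -0.1199, 0.1293]
ee_rot: [[0.228, -0.003, 0.974], [-0.974, 0.0, 0.228], [-0.001, -1.0, -0.003]]
wrist_force: [1.7, 0.3, 0.4]
gripper_width: 0.233
```

jog_arm(
  series=[
    [[0.02,0,-0.009],[0,0,0],0.01],
    [[0,0,0],[0,0,0],0.01],
    [[0,0,0],[0,0,0],0.01],
    [[0,0,0],[0,0,0],0.01],
    [[0,0,0],[0,0,0],0.01],
  ],
)

```text
time_s: 6.55
tcp_pos: [0.4903, -0.1391, 0.1305]
ee_rot: [[0.23, -0.0, 0.973], [-0.973, 0.0, 0.23], [-0.0, -1.0, -0.0]]
wrist_force: [-1.0, 1.0, -0.1]
gripper_width: 0.236
```

Run:
```python
from h import *
goto([.4865,-.1714,.075],103.2)
```

```text
t 6.55 tcp [ 0.4903 -0.1391  0.1305] yaw -76.72714229937102 F [-1.0398  0.9649 -0.1119] w 0.2362235833849993
shift [ 0.0306  0.0555 -0.0111] turn [ 0.0072  0.0729 -0.0058] shift in final axes [ 0.0306  0.0555 -0.0111]
```

jog_arm(
  series=[
    [[0.0305,0.02,-0.011],[0,0,0],0.01],
    [[0,0.02,0],[0,0,0],0.01],
    [[0,0.015,0],[0,0,0],0.01],
    [[0,0,0],[0,0,0],0.01],
    [[0,0,0],[0,0,0],0.01],
    [[0,0,0],[0,0,0],0.01],
  ],
)

```text
time_s: 7.3
tcp_pos: [0.4871, -0.1719, 0.0764]
ee_rot: [[0.229, 0.002, 0.973], [-0.973, -0.0, 0.229], [0.001, -1.0, 0.002]]
wrist_force: [0.4, 0.2, -0.4]
gripper_width: 0.235
```

Run:
```python
from h import *
goto([.4865,-.1714,.065],103.2)
S=capture('side')[:,:,::-1];T=capture('top')[:,:,::-1]
p=sense()['tcp_pos'];print(proj('side',p),proj('side',p+[0,0,-.0175]),proj('side',[.4865,-.1714,.0435]))
c=lambda I,u,v,r: cv2.resize(I[v-r:v+r,u-r:u+r],(400,500) if 0 else (400,400))
cv2.imwrite('pics/m4.png',np.hstack([c(T,476,318,50),c(S,457,205,30)]));cv2.imwrite('pics/s4full.png',S)
```

```text
t 7.3 tcp [ 0.4871 -0.1719  0.0764] yaw -76.7765152923267 F [ 0.4242  0.2125 -0.4063] w 0.2346905768163692
shift [-0.0006  0.0114 -0.0005] turn [-0.0975  0.0235  0.0317] shift in final axes [-0.0006  0.0114 -0.0004]
[459.0307 200.4941] [457.6882 209.7232] [456.5998 217.7985]
```

View pics/m4.png

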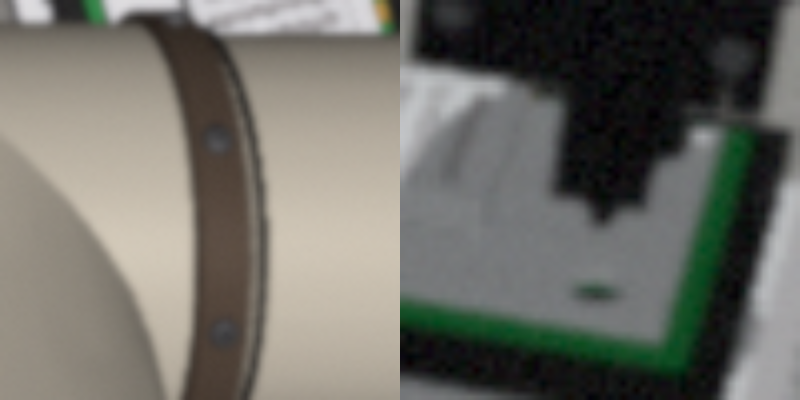

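The side crop shows the shank tip at about full-image (456.8,208.2) and the empty hole at (456.2,218.3). The top view is blocked by the arm.

Run:
```python
from h import *
S=cv2.imread('pics/s4full.png').astype(float)
g=S.min(axis=2)
print(g[202:224,446:468].astype(int))
p=sense()['tcp_pos'];R=np.array(sense()['ee_rot']);b=proj('side',p-[0,0,.0175])
for k,n in ((0,'x'),(2,'z')): print(n, (proj('side',p-[0,0,.0175]+R[:,k]*.01)-b)/10)
# sub-pixel shank axis: darkness-weighted centre of rows
for v in range(203,211):
    w=np.clip(110-g[v,446:468],0,None); print(v,round((w*np.arange(446,468)).sum()/max(w.sum(),1),2),int(w.sum()))
H=np.clip(125-g[215:222,449:464],0,None); vv,uu=np.mgrid[215:222,449:464]; print('hole',(H*uu).sum()/H.sum(),(H*vv).sum()/H.sum())
```

```text
[[116 114 110  87  53  20  13  11  23  20   4  20   1  14  21  17   9  35
   72 101 115 118]
 [118 117 110  89  52  31  23  22  19  14   6   9  20  16  18  18  20  36
   83 106 115 117]
 [121 117 112 100  79  67  63  53  44  17  12   2   8  15  17   9  12  47
   88 110 115 115]
 [120 118 116 110 108 102 102  96  78  46  22  13  17  31  37  41  41  56
   98 111 114 112]
 [118 117 119 120 117 118 119 112 103  68  39  23  25  57  72  80  79  83
  102 114 116 119]
 [118 119 115 118 120 116 117 117 111  82  47  24  54  86 103 109 105 108
  115 116 118 116]
 [118 116 117 120 115 115 120 118 110  94  71  63  83 104 114 117 117 118
  116 119 119 116]
 [114 119 118 115 115 118 116 117 117 109  99  99 107 116 116 118 118 117
  116 119 117 119]
 [122 117 118 117 115 115 115 118 120 115 114 114 115 114 119 119 117 118
  119 117 116 118]
 [119 117 119 121 118 118 117 117 118 114 116 115 119 117 117 115 116 118
  119 117 118 117]
 [119 119 121 121 119 119 117 117 120 119 120 119 117 118 115 118 117 117
  119 119 118 119]
 [120 118 119 118 121 116 117 118 120 119 118 118 121 120 120 117 117 117
  1
[... 444 characters left out ...]
3 105 118 118 115
  118 118 117 109]
 [120 119 116 118 121 119 105  88  75  69  56  61  70  88 104 114 116 120
  119 118 113 102]
 [118 118 120 117 120 116 118 112 103  98 100  98 101 107 116 118 118 119
  120 117 108  91]
 [118 120 121 118 118 121 118 119 115 118 115 115 117 119 120 115 117 117
  119 119 105  81]
 [105 114 111 116 116 118 119 122 120 122 118 119 120 119 120 119 116 120
  122 114 105  72]
 [ 73  79  84  87  92 100 105 111 116 116 117 118 120 121 118 117 120 119
  120 115  93  66]]
x [ 0.1045 -0.3212]
z [-0.6258 -0.1067]
203 456.72 1288
204 457.44 1127
205 458.35 762
206 458.3 479
207 457.17 272
208 456.76 135
209 456.62 26
210 0.0 0
hole 456.01358863495983 218.41568869672636
```

jog_arm(
  series=[
    [[0,0.005,-0.0015],[0,0,0],0.01],
    [[0,0.005,0],[0,0,0],0.01],
    [[0,0.003,0],[0,0,0],0.01],
    [[0,0,0],[0,0,0],0.01],
    [[0,0,0],[0,0,0],0.01],
    [[0,0,0],[0,0,0],0.01],
  ],
)

```text
time_s: 8.15
tcp_pos: [0.485, -0.1724, 0.0627]
ee_rot: [[0.228, 0.0, 0.974], [-0.974, -0.0, 0.228], [0.0, -1.0, 0.0]]
wrist_force: [-0.3, -0.6, 0.2]
gripper_width: 0.23
```

Run:
```python
from h import *
print('hole re-tri',*tri((476,317.8),(456.0,218.4)))
print('s3 tip pred',proj('side',np.array([.5549,.1986,.1347-.0166])))
goto([.4865,-.1714,.065],103.2)
S=capture('side')[:,:,::-1];cv2.imwrite('pics/s5full.png',S)
p=sense()['tcp_pos'];print('tip pred',proj('side',p+[0,0,-.0166]))
c=lambda I,u,v,r: cv2.resize(I[v-r:v+r,u-r:u+r],(600,600),interpolation=cv2.INTER_CUBIC)
cv2.imwrite('pics/m5.png',c(S,457,210,20))
```

```text
hole re-tri [ 0.4868 -0.1717  0.0421] 1.3070068720613532
s3 tip pred [285.2297 297.9181]
t 8.15 tcp [ 0.485  -0.1724  0.0627] yaw -76.80546933303941 F [-0.3244 -0.6293  0.1679] w 0.2299678748344621
shift [-0.0006 -0.0023  0.0016] turn [-0.0141 -0.0055  0.0042] shift in final axes [-0.0006 -0.0023  0.0016]
tip pred [457.888  216.4409]
```

View pics/m5.png

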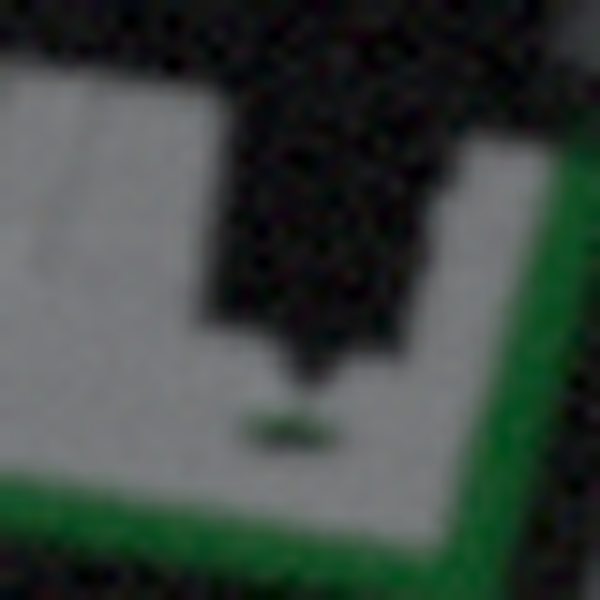

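The shank tip at (457.2,215.0) is just above the hole at (455.8,218.2), slightly to its right. I'll correct by about +0.9 mm along tool z and go down in small steps, watching the force.

jog_arm(
  series=[
    [[-0.0006,0,0.0009],[0,0,0],0.01],
    [[0,0.001,0],[0,0,0],0.01],
    [[0,0.001,0],[0,0,0],0.01],
    [[0,0.001,0],[0,0,0],0.01],
    [[0,0.001,0],[0,0,0],0.01],
    [[0,0,0],[0,0,0],0.01],
    [[0,0,0],[0,0,0],0.01],
  ],
)

```text
time_s: 9.07
tcp_pos: [0.4857, -0.1716, 0.0586]
ee_rot: [[0.228, 0.0, 0.974], [-0.974, 0.0, 0.228], [0.0, -1.0, 0.0]]
wrist_force: [-0.6, -0.0, 1.0]
gripper_width: 0.233
```

Run:
```python
from h import *
goto([.4865,-.1714,.065],103.2)
S=capture('side')[:,:,::-1];cv2.imwrite('pics/s6full.png',S)
p=sense()['tcp_pos'];print('tip pred',proj('side',p+[0,0,-.0166]))
print(S.min(axis=2)[206:224,446:470].astype(int))
```

```text
t 9.075 tcp [ 0.4857 -0.1716  0.0586] yaw -76.80303566245031 F [-0.6443 -0.0466  1.0077] w 0.2325791651671635
shift [-0.     -0.0064  0.0008] turn [-0.0032 -0.003   0.0007] shift in final axes [-0.     -0.0064  0.0008]
tip pred [457.0116 218.6553]
[[121 119 116  97  62  32  10  16   0   9   6   6   8  10   9  12  13  11
   45  86 107 112 114 117]
 [117 118 115  95  60  24  15   7   7  14   0   9   9  20  21  10  22  18
   53  96 114 121 117 116]
 [118 117 113  87  56  28   5  17  12  14  11  20   8   6   8   8  12  22
   61  98 114 118 121 118]
 [118 115 112  82  46  19  14  10   2  10   8  10  10   7  17   8  23  29
   62 100 117 123 116 115]
 [118 119 110  81  37  16  15  17   8   4  14  13  18   5  11   6  13  40
   80 106 117 119 120 115]
 [118 118 111  77  38  10   1  10  14  13   6  12  11  13  11  20  18  54
   92 113 116 119 119 110]
 [121 119 108  75  31  20  18   3   4  22   5  18   6  14   2   6  26  57
   96 114 119 120 116 106]
 [121 119 107  77  48  39  18  23  23   9   5  15  13   9   8   1  30  67
  102 114 118 117 113  98]
 [118 120 114  94  84  77  67  62  47  28  1
[... 266 characters left out ...]
16 120 119 118 121 113 103  77  51  15  37  69  99 111 114 111 117
  121 121 121 114  91  53]
 [118 120 119 119 117 115 107  81  61  38  25  31  59  89 112 116 117 119
  120 121 118 107  83  40]
 [119 120 121 121 121 116 112  91  72  61  56  55  66  88 106 114 118 118
  120 119 116 103  70  36]
 [120 122 119 119 119 120 118 112 104 100  98  99  99 106 115 118 120 119
  119 117 113  92  54  22]
 [121 118 117 124 120 120 118 117 115 117 116 120 117 119 118 120 118 119
  119 121 105  85  42  26]
 [105 113 113 119 119 120 118 119 121 122 120 120 120 117 120 119 122 122
  122 117 106  75  35   9]
 [ 71  79  89  86  95  99 104 114 117 118 119 118 121 120 120 119 119 121
  121 114  99  66  27  20]]
```

jog_arm(
  series=[
    [[0,0.001,0],[0,0,0],0.01],
    [[0,0.001,0],[0,0,0],0.01],
    [[0,0,0],[0,0,0],0.01],
    [[0,0,0],[0,0,0],0.01],
  ],
)

```text
time_s: 9.62
tcp_pos: [0.4857, -0.1716, 0.0565]
ee_rot: [[0.228, -0.0, 0.974], [-0.974, 0.0, 0.228], [-0.0, -1.0, -0.0]]
wrist_force: [-0.2, 0.0, 0.3]
gripper_width: 0.233
```

jog_arm(
  series=[
    [[0,0.001,0],[0,0,0],0.01],
    [[0,0.001,0],[0,0,0],0.01],
    [[0,0,0],[0,0,0],0.01],
    [[0,0,0],[0,0,0],0.01],
  ],
)

```text
time_s: 10.12
tcp_pos: [0.4857, -0.1716, 0.0545]
ee_rot: [[0.228, -0.0, 0.974], [-0.974, -0.0, 0.228], [-0.0, -1.0, -0.0]]
wrist_force: [-0.2, 0.7, -0.3]
gripper_width: 0.233
```

Run:
```python
from h import *
goto([.4865,-.1714,.065],103.2)
S=capture('side')[:,:,::-1];cv2.imwrite('pics/s7full.png',S)
print(S.min(axis=2)[210:224,446:470].astype(int))
```

```text
t 10.125 tcp [ 0.4857 -0.1716  0.0545] yaw -76.80227790609197 F [-0.2421  0.6706 -0.328 ] w 0.23338597563253444
shift [-0.     -0.0105  0.0008] turn [ 0.0039 -0.0023 -0.0001] shift in final axes [-0.     -0.0105  0.0008]
[[120 121 111  81  38  11   1  10   6  15   4  11  14   9  11   4  13  31
   70 104 115 120 116 115]
 [120 118 111  77  32  21  16   7  10  15   5   3  17  11   2   8  21  39
   76 106 116 116 117 108]
 [121 117 108  76  30  18  10  12  19  12   0   7   7  15   5   4  17  44
   84 109 119 118 118 106]
 [122 118 105  67  33  12  20  17  13   4   5  15   9   7  14   9  22  62
   94 111 119 118 116  96]
 [120 116  97  62  23  14   5  18  18  21  13   8   8   4  10  14  32  74
  105 117 119 117 111  91]
 [119 115  97  65  34  20  22  25  16  17  11  11  11  19  22  22  45  86
  109 118 120 119 109  81]
 [115 113 103  86  72  65  54  48  27  12   6  21  11  12  20  22  50  94
  116 121 120 118 102  69]
 [119 116 113 107 105  98  94  71  43  14  11  18  19  27  41  44  66 102
  115 120 120 113  91  54]
 [120 120 119 119 115 113 100  78  46  24  18  15  35  61  72  84  86 107
  116 118 119 110  80  40]
 [122 119 119 122 120 120 112  98  70  60  58  51  66  86 101 107 109 114
  119 116 114 106  71  33]
 [119 122 121 119 122 119 120 112 105 101  98 100 103 107 114 120 118 119
  119 118 114  95  57  26]
 [122 118 122 121 120 122 118 121 119 118 117 116 120 118 120 118 118 119
  118 118 108  81  43  23]
 [106 110 117 116 116 118 116 119 120 121 121 120 118 121 122 124 120 120
  119 116 104  74  34   9]
 [ 73  77  86  90  96 104 107 110 115 115 118 120 123 122 122 117 120 120
  120 114  98  64  28  21]]
```

jog_arm(
  series=[
    [[0,0.001,0],[0,0,0],0.01],
    [[0,0.001,0],[0,0,0],0.01],
    [[0,0.001,0],[0,0,0],0.01],
    [[0,0,0],[0,0,0],0.01],
    [[0,0,0],[0,0,0],0.01],
  ],
)

```text
time_s: 10.8
tcp_pos: [0.4857, -0.1716, 0.0516]
ee_rot: [[0.228, -0.0, 0.974], [-0.974, -0.0, 0.228], [0.0, -1.0, -0.0]]
wrist_force: [-0.8, -0.7, 0.2]
gripper_width: 0.232
```

jog_arm(
  series=[
    [[0,0.001,0],[0,0,0],0.01],
    [[0,0.001,0],[0,0,0],0.01],
    [[0,0.001,0],[0,0,0],0.01],
    [[0,0,0],[0,0,0],0.01],
    [[0,0,0],[0,0,0],0.01],
  ],
)

```text
time_s: 11.42
tcp_pos: [0.4857, -0.1716, 0.0486]
ee_rot: [[0.228, 0.0, 0.974], [-0.974, -0.0, 0.228], [0.0, -1.0, 0.0]]
wrist_force: [0.8, -0.4, -1.0]
gripper_width: 0.234
```

jog_arm(
  series=[
    [[0,0.001,0],[0,0,0],0.01],
    [[0,0.001,0],[0,0,0],0.01],
    [[0,0,0],[0,0,0],0.01],
    [[0,0,0],[0,0,0],0.01],
  ],
)

```text
time_s: 11.92
tcp_pos: [0.4857, -0.1716, 0.0465]
ee_rot: [[0.228, -0.0, 0.974], [-0.974, -0.0, 0.228], [-0.0, -1.0, -0.0]]
wrist_force: [1.3, -1.5, -0.4]
gripper_width: 0.235
```

jog_arm(
  series=[
    [[0,0.0005,0],[0,0,0],0.01],
    [[0,0.0005,0],[0,0,0],0.01],
    [[0,0,0],[0,0,0],0.01],
  ],
)

```text
time_s: 12.3
tcp_pos: [0.4856, -0.1716, 0.0455]
ee_rot: [[0.228, -0.0, 0.974], [-0.974, 0.0, 0.228], [-0.0, -1.0, -0.0]]
wrist_force: [-0.2, 0.2, -1.2]
gripper_width: 0.229
```

Run:
```python
from h import *
goto([.4865,-.1714,.065],103.2)
S=capture('side')[:,:,::-1]
c=lambda I,u,v,r: cv2.resize(I[v-r:v+r,u-r:u+r],(600,600),interpolation=cv2.INTER_CUBIC)
I=np.clip(c(S,457,210,20).astype(float)*1.8,0,255);cv2.imwrite('pics/m8.png',I)
```

```text
t 12.3 tcp [ 0.4856 -0.1716  0.0455] yaw -76.80791430254162 F [-0.2449  0.2237 -1.2335] w 0.22890766390361147
shift [-0.     -0.0195  0.0009] turn [ 0.0082 -0.0079 -0.003 ] shift in final axes [-0.     -0.0195  0.0009][ WARN:0@1.380] global loadsave.cpp:1063 imwrite_ Unsupported depth image for selected encoder is fallbacked to CV_8U.
```

View pics/m8.png

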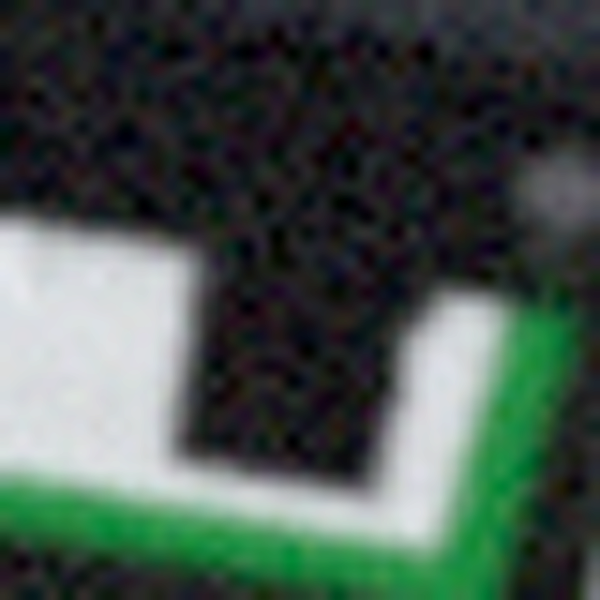

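The rivet is hidden behind the near finger, whose lower edge is at about v=221 and almost on the flange. There is no load yet, so I'll continue in half-millimetre steps.

jog_arm(
  series=[
    [[0,0.0005,0],[0,0,0],0.01],
    [[0,0,0],[0,0,0],0.01],
    [[0,0,0],[0,0,0],0.01],
  ],
)

```text
time_s: 12.72
tcp_pos: [0.4857, -0.1716, 0.0451]
ee_rot: [[0.228, 0.0, 0.974], [-0.974, -0.0, 0.228], [0.0, -1.0, 0.0]]
wrist_force: [0.3, -0.2, 0.6]
gripper_width: 0.233
```

jog_arm(
  series=[
    [[0,0.0005,0],[0,0,0],0.01],
    [[0,0,0],[0,0,0],0.01],
    [[0,0,0],[0,0,0],0.01],
  ],
)

```text
time_s: 13.1
tcp_pos: [0.4857, -0.1716, 0.0445]
ee_rot: [[0.228, -0.0, 0.974], [-0.974, 0.0, 0.228], [-0.0, -1.0, -0.0]]
wrist_force: [0.0, 0.6, -0.4]
gripper_width: 0.234
```

jog_arm(
  series=[
    [[0,0.0005,0],[0,0,0],0.01],
    [[0,0,0],[0,0,0],0.01],
    [[0,0,0],[0,0,0],0.01],
  ],
)

```text
time_s: 13.48
tcp_pos: [0.4857, -0.1716, 0.044]
ee_rot: [[0.228, -0.0, 0.974], [-0.974, -0.0, 0.228], [0.0, -1.0, -0.0]]
wrist_force: [-0.1, 0.2, -1.2]
gripper_width: 0.235
```

jog_arm(
  series=[
    [[0,0.0005,0],[0,0,0],0.01],
    [[0,0,0],[0,0,0],0.01],
    [[0,0,0],[0,0,0],0.01],
  ],
)

```text
time_s: 13.85
tcp_pos: [0.4857, -0.1716, 0.0436]
ee_rot: [[0.228, 0.0, 0.974], [-0.974, -0.0, 0.228], [0.0, -1.0, 0.0]]
wrist_force: [0.1, -0.3, 0.3]
gripper_width: 0.235
```

jog_arm(
  series=[
    [[0,0.0005,0],[0,0,0],0.01],
    [[0,0,0],[0,0,0],0.01],
    [[0,0,0],[0,0,0],0.01],
  ],
)

```text
time_s: 14.22
tcp_pos: [0.4856, -0.1716, 0.0432]
ee_rot: [[0.228, -0.0, 0.974], [-0.974, -0.0, 0.228], [0.0, -1.0, -0.0]]
wrist_force: [0.3, 0.5, 1.7]
gripper_width: 0.228
```

jog_arm(
  series=[
    [[0,0.0004,0],[0,0,0],0.01],
    [[0,0,0],[0,0,0],0.01],
    [[0,0,0],[0,0,0],0.01],
  ],
)

```text
time_s: 14.6
tcp_pos: [0.4855, -0.1716, 0.0428]
ee_rot: [[0.228, -0.0, 0.974], [-0.974, -0.0, 0.228], [-0.0, -1.0, -0.0]]
wrist_force: [-1.7, 1.3, 5.2]
gripper_width: 0.233
```

Contact at 5 N, with the TCP about 0.3–1 mm above the estimated flange height. I'll release gently and lift off to look.

jog_arm(
  series=[
    [[0,-0.0003,0],[0,0,0],0.01],
    [[0,0,0],[0,0,0],0.028],
    [[0,0,0],[0,0,0],0.036],
    [[0,0,0],[0,0,0],0.036],
    [[0,-0.005,0],[0,0,0],0.036],
    [[0,-0.02,0],[0,0,0],0.036],
    [[0,-0.04,0],[0,0,0],0.036],
    [[0,0,0.06],[0,0,0],0.036],
    [[0,0,0.06],[0,0,0],0.036],
  ],
)

```text
time_s: 15.72
tcp_pos: [0.6043, -0.1442, 0.1099]
ee_rot: [[0.228, 0.003, 0.974], [-0.974, -0.0, 0.228], [0.001, -1.0, 0.003]]
wrist_force: [-0.5, -0.5, 0.8]
gripper_width: 0.411
```

Run:
```python
from h import *
goto([.4865,-.1714,.06],103.2)
S=capture('side')[:,:,::-1];T=capture('top')[:,:,::-1];cv2.imwrite('pics/s9full.png',S);cv2.imwrite('pics/t9full.png',T)
c=lambda I,u,v,r: cv2.resize(I[v-r:v+r,u-r:u+r],(400,400),interpolation=cv2.INTER_CUBIC)
cv2.imwrite('pics/m9.png',np.hstack([c(T,476,318,30),c(S,457,215,30)]))
```

```text
t 15.725 tcp [ 0.6043 -0.1442  0.1099] yaw -76.83333742972395 F [-0.4895 -0.4603  0.8068] w 0.41058623074258377
shift [-0.0003  0.0495 -0.121 ] turn [-0.1737 -0.0333  0.0456] shift in final axes [-0.0004  0.0499 -0.1209]
```

View pics/m9.png

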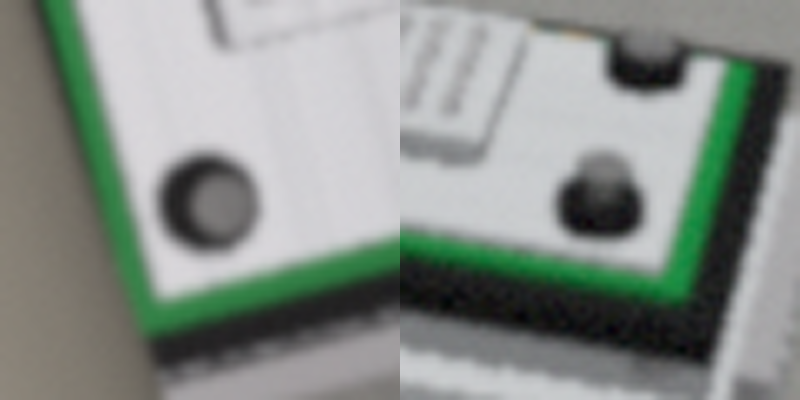

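The rivet stands in the hole with its pin up. In the side crop the black head is at about full-image (456.7,216), with the grey cap above it. I'll check the seating numerically against the projection.

Run:
```python
from h import *
S=cv2.imread('pics/s9full.png');T=cv2.imread('pics/t9full.png')
h,e=tri((476,317.8),(456.0,218.4));print(h,e)
a=np.linspace(0,2*np.pi,72)
def ring(n,c,r,z): return np.array([proj(n,[c[0]+r*np.cos(t),c[1]+r*np.sin(t),c[2]+z]) for t in a])
for n,I,(u0,v0,u1,v1) in (('side',S,(445,200,470,226)),('top',T,(466,306,490,330))):
    g=I[v0:v1,u0:u1].max(axis=2); m=(g<75).astype(np.uint8)
    k=cv2.connectedComponentsWithStats(m); i=1+np.argmax(k[2][1:,4]); s=k[2][i]; print(n,'black bbox',s[0]+u0,s[1]+v0,s[0]+s[2]-1+u0,s[1]+s[3]-1+v0)
    for z in (0,.003,.008): R=ring(n,h,.011,z); print(' pred z',z,R.min(0),R.max(0))
    R=ring(n,h,.007,.0168); print(' cap pred',R.min(0),R.max(0))
    print(I[v0:v1,u0:u1,0].astype(int) if n=='side' else '')
goto([.4865,-.1714,.07],103.2)
```

```text
[ 0.4868 -0.1717  0.0421] 1.3070068720613532
side black bbox 451 212 462 219
 pred z 0 [449.5057 214.6309] [463.3565 222.2056]
 pred z 0.003 [449.7145 213.1043] [463.593  220.6649]
 pred z 0.008 [450.0644 210.5469] [463.9895 218.0836]
 cap pred [453.2239 207.3465] [462.1371 212.1149]
[[205 205 206 204 204 205 206 203 204 203 204 204 206 203 203 201 202 196
  190 189 193 200 202 202 203]
 [204 203 204 202 203 204 204 205 205 204 204 205 204 205 204 205 205 205
  203 203 203 205 204 205 206]
 [205 202 204 203 203 203 202 203 202 202 204 203 204 204 204 203 205 205
  205 205 205 205 204 204 205]
 [205 205 203 203 204 202 204 202 202 203 203 203 203 203 202 201 203 203
  205 204 204 203 204 205 205]
 [206 206 206 204 207 204 205 204 202 204 204 204 204 203 203 202 202 203
  204 204 203 202 202 203 204]
 [207 205 205 206 206 206 206 205 206 204 206 204 204 204 204 204 203 202
  203 202 205 204 202 202 203]
 [206 204 205 206 206 206 205 205 204 203 201 198 199 200 200 204 204 204
  204 203 203 204 204 203 203]
 [205 204 207 205 206 206 205 206 199 191 181 175 172 176 184 195 202 202
  206 
[... 1675 characters left out ...]
 201 201 198 170 121  79  71]
 [ 67  71  77  78  83  84  92  99 108 114 116 125 136 148 157 160 164 171
  179 184 182 150 100  74  67]
 [ 46  48  54  58  61  63  68  73  78  74  79  85  98 108 112 116 121 132
  140 150 149 120  86  68  69]]
top black bbox 471 312 479 324
 pred z 0 [468.3959 309.8643] [483.1529 324.9543]
 pred z 0.003 [468.9728 309.8695] [483.7866 325.0197]
 pred z 0.008 [469.9447 309.8783] [484.8538 325.1298]
 cap pred [474.4349 312.6939] [484.0315 322.5151]

t 15.825 tcp [ 0.6079 -0.1431  0.1079] yaw -76.66330495584549 F [-0.713  -0.2906 -0.5051] w 0.4120973895735118
shift [-0.0006  0.0374 -0.1248] turn [-0.2357  0.1369  0.1032] shift in final axes [-0.0002  0.0379 -0.1247]
```

Run:
```python
from h import *
S=cv2.imread('pics/s9full.png')[:,:,0].astype(float);S0=cv2.imread('pics/side0.png')[:,:,0].astype(float)
h=np.array([.4868,-.1717,.0421]);a=np.linspace(0,2*np.pi,90)
def meas(I,c):
    R=np.array([proj('side',[c[0]+.011*np.cos(t),c[1]+.011*np.sin(t),c[2]]) for t in a])
    cc=proj('side',c); u=int(round(cc[0])); out=[]
    for k in range(u-2,u+3):           # sub-pixel lower edge of the black head, half level
        col=cv2.GaussianBlur(I,(1,1),0)[:,k]; v=int(R[:,1].max())+3
        while col[v]>115: v-=1
        out.append(v+(115-col[v])/(col[v+1]-col[v])-R[np.abs(R[:,0]-k)<1.2,1].max())
    vr=int(round(cc[1]))-3; row=I[vr]; d=np.where(row[u-14:u+15]<115)[0]+u-14
    print('lower edge measured-pred (px)',np.round(np.median(out),2),'head width px',d.min(),d.max(),'pred',R[:,0].min(),R[:,0].max())
meas(S,h); ax=np.radians(13.2); X=np.array([np.cos(ax),np.sin(ax),0]);Y=np.array([-X[1],X[0],0])
for nm,c in (('fit3',h-.07*Y),('fit2',h-.07*Y+.106*X),('fit1',h+.106*X)): print(nm,c); meas(S0,c)
```

```text
lower edge measured-pred (px) 1.24 head width px 451 470 pred 449.48310079570774 463.3379422614463
fit3 [ 0.5028 -0.2399  0.0421]
lower edge measured-pred (px) -1.54 head width px 458 477 pred 456.81847011627065 469.9743745742287
fit2 [ 0.606  -0.2156  0.0421]
lower edge measured-pred (px) -1.73 head width px 389 408 pred 396.54450854927177 409.07644287512466
fit1 [ 0.59   -0.1475  0.0421]
lower edge measured-pred (px) 1.75 head width px 379 398 pred 386.22512902344636 399.40264341657536
```

Its lower edge sits like those of the fitted rivets: −2.0 px from the prediction against −1.5 and −1.7 px for them. With the 5 N contact felt earlier, I take it as seated. Next I shut the fingers and go above the pin.

jog_arm(
  series=[
    [[0,0,0],[0,0,0],0],
    [[0,0,-0.045],[0,0,0],0],
    [[0,0.01,-0.045],[0,0,0],0],
    [[0,0.01,-0.034],[0,0,0],0],
    [[0,0,0],[0,0,0],0],
    [[0,0,0],[0,0,0],0],
    [[0,0,0],[0,0,0],0],
    [[0,0,0],[0,0,0],0],
    [[0,0,0],[0,0,0],0],
  ],
)

```text
time_s: 16.95
tcp_pos: [0.4821, -0.1724, 0.0878]
ee_rot: [[0.229, -0.0, 0.974], [-0.974, 0.0, 0.229], [-0.0, -1.0, -0.0]]
wrist_force: [0.2, 0.5, 0.7]
gripper_width: 0.003
```

Run:
```python
from h import *
goto([.4862,-.1715,.064],103.2)
```

```text
t 16.95 tcp [ 0.4821 -0.1724  0.0878] yaw -76.78725742511358 F [0.2392 0.4574 0.7059] w 0.0034623563803859113
shift [0.0001 0.0238 0.0042] turn [ 0.0037  0.0127 -0.001 ] shift in final axes [0.0001 0.0238 0.0042]
```

jog_arm(
  series=[
    [[0,0.008,0.0042],[0,0,0],0],
    [[0,0.008,0],[0,0,0],0],
    [[0,0.004,0],[0,0,0],0],
    [[0,0,0],[0,0,0],0],
    [[0,0,0],[0,0,0],0],
    [[0,0,0],[0,0,0],0],
  ],
)

```text
time_s: 17.7
tcp_pos: [0.486, -0.1716, 0.0682]
ee_rot: [[0.228, 0.001, 0.974], [-0.974, -0.0, 0.228], [0.0, -1.0, 0.001]]
wrist_force: [-0.5, 0.2, 0.0]
gripper_width: 0.004
```

Run:
```python
from h import *
goto([.4862,-.1715,.064],103.2)
S=capture('side')[:,:,::-1]
c=lambda I,u,v,r: cv2.resize(I[v-r:v+r,u-r:u+r],(600,600),interpolation=cv2.INTER_CUBIC)
cv2.imwrite('pics/m10.png',np.clip(c(S,457,205,22).astype(float)*1.7,0,255).astype(np.uint8))
```

```text
t 17.7 tcp [ 0.486  -0.1716  0.0682] yaw -76.80398512524174 F [-0.5416  0.1879  0.0064] w 0.0041925276816856104
shift [-0.0001  0.0042  0.0002] turn [-0.0332 -0.004   0.013 ] shift in final axes [-0.0001  0.0042  0.0002]
```

View pics/m10.png

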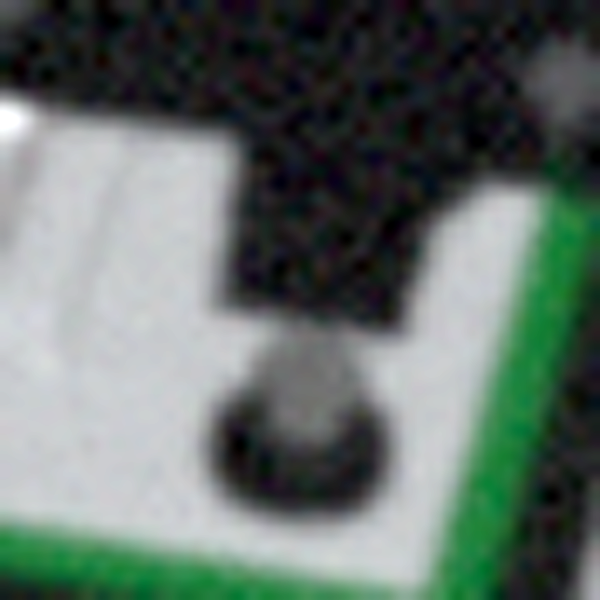

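The shut fingertips are centred over the grey cap (crop 310,350), and the black head is flat on the flange. I'll press down in small steps.

jog_arm(
  series=[
    [[0,0.001,0],[0,0,0],0],
    [[0,0.001,0],[0,0,0],0],
    [[0,0.001,0],[0,0,0],0],
    [[0,0.001,0],[0,0,0],0],
    [[0,0,0],[0,0,0],0],
  ],
)

```text
time_s: 18.38
tcp_pos: [0.4858, -0.1716, 0.0638]
ee_rot: [[0.228, -0.0, 0.974], [-0.974, 0.0, 0.228], [-0.0, -1.0, -0.0]]
wrist_force: [-0.3, 0.4, -0.5]
gripper_width: 0.009
```

jog_arm(
  series=[
    [[0,0.0005,0],[0,0,0],0],
    [[0,0.0005,0],[0,0,0],0],
    [[0,0,0],[0,0,0],0],
  ],
)

```text
time_s: 18.75
tcp_pos: [0.4858, -0.1716, 0.0629]
ee_rot: [[0.228, -0.0, 0.974], [-0.974, 0.0, 0.228], [-0.0, -1.0, -0.0]]
wrist_force: [-0.2, -0.0, 0.3]
gripper_width: 0.001
```

jog_arm(
  series=[
    [[0,0.0005,0],[0,0,0],0],
    [[0,0.0005,0],[0,0,0],0],
    [[0,0,0],[0,0,0],0],
  ],
)

```text
time_s: 19.12
tcp_pos: [0.4858, -0.1716, 0.0619]
ee_rot: [[0.228, -0.0, 0.974], [-0.974, 0.0, 0.228], [-0.0, -1.0, -0.0]]
wrist_force: [0.2, 0.4, -0.1]
gripper_width: 0.007
```

jog_arm(
  series=[
    [[0,0.0005,0],[0,0,0],0],
    [[0,0,0],[0,0,0],0],
  ],
)

```text
time_s: 19.38
tcp_pos: [0.4858, -0.1716, 0.0614]
ee_rot: [[0.228, -0.0, 0.974], [-0.974, 0.0, 0.228], [-0.0, -1.0, -0.0]]
wrist_force: [-0.5, -0.0, -0.3]
gripper_width: 0.008
```

jog_arm(
  series=[
    [[0,0.0005,0],[0,0,0],0],
    [[0,0,0],[0,0,0],0],
  ],
)

```text
time_s: 19.62
tcp_pos: [0.4858, -0.1716, 0.0609]
ee_rot: [[0.228, -0.0, 0.974], [-0.974, 0.0, 0.228], [-0.0, -1.0, -0.0]]
wrist_force: [-0.6, 0.2, -0.4]
gripper_width: 0.007
```

jog_arm(
  series=[
    [[0,0.0005,0],[0,0,0],0],
    [[0,0,0],[0,0,0],0],
  ],
)

```text
time_s: 19.88
tcp_pos: [0.4858, -0.1716, 0.0604]
ee_rot: [[0.228, -0.0, 0.974], [-0.974, 0.0, 0.228], [-0.0, -1.0, -0.0]]
wrist_force: [-0.0, -0.1, -0.3]
gripper_width: 0.007
```

jog_arm(
  series=[
    [[0,0.0005,0],[0,0,0],0],
    [[0,0,0],[0,0,0],0],
  ],
)

```text
time_s: 20.12
tcp_pos: [0.4858, -0.1716, 0.0599]
ee_rot: [[0.228, -0.0, 0.974], [-0.974, -0.0, 0.228], [-0.0, -1.0, -0.0]]
wrist_force: [-0.5, 0.5, -0.2]
gripper_width: 0.005
```

jog_arm(
  series=[
    [[0,0.0005,0],[0,0,0],0],
    [[0,0,0],[0,0,0],0],
  ],
)

```text
time_s: 20.38
tcp_pos: [0.4858, -0.1716, 0.0594]
ee_rot: [[0.228, -0.0, 0.974], [-0.974, -0.0, 0.228], [-0.0, -1.0, -0.0]]
wrist_force: [-0.2, 0.4, -0.7]
gripper_width: 0.003
```

jog_arm(
  series=[
    [[0,0.0005,0],[0,0,0],0],
    [[0,0,0],[0,0,0],0],
  ],
)

```text
time_s: 20.62
tcp_pos: [0.4858, -0.1716, 0.0589]
ee_rot: [[0.228, -0.0, 0.974], [-0.974, -0.0, 0.228], [-0.0, -1.0, -0.0]]
wrist_force: [-0.3, -0.0, -1.1]
gripper_width: 0.01
```

jog_arm(
  series=[
    [[0,0.0005,0],[0,0,0],0],
    [[0,0,0],[0,0,0],0],
  ],
)

```text
time_s: 20.88
tcp_pos: [0.4858, -0.1716, 0.0586]
ee_rot: [[0.228, -0.0, 0.974], [-0.974, -0.0, 0.228], [0.0, -1.0, -0.0]]
wrist_force: [-1.1, 0.6, 1.8]
gripper_width: 0.007
```

jog_arm(
  series=[
    [[0,0.0005,0],[0,0,0],0],
    [[0,0,0],[0,0,0],0],
  ],
)

```text
time_s: 21.12
tcp_pos: [0.4858, -0.1716, 0.0582]
ee_rot: [[0.228, -0.0, 0.974], [-0.974, -0.0, 0.228], [0.0, -1.0, -0.0]]
wrist_force: [-0.8, 0.4, 4.2]
gripper_width: 0.003
```

jog_arm(
  series=[
    [[0,0.0005,0],[0,0,0],0],
    [[0,0,0],[0,0,0],0],
  ],
)

```text
time_s: 21.38
tcp_pos: [0.4857, -0.1716, 0.0579]
ee_rot: [[0.228, -0.0, 0.974], [-0.974, -0.0, 0.228], [0.0, -1.0, -0.0]]
wrist_force: [-2.3, 0.8, 6.9]
gripper_width: 0.006
```

jog_arm(
  series=[
    [[0,0.0005,0],[0,0,0],0],
    [[0,0,0],[0,0,0],0],
  ],
)

```text
time_s: 21.62
tcp_pos: [0.4857, -0.1716, 0.0576]
ee_rot: [[0.229, -0.0, 0.974], [-0.974, -0.0, 0.229], [0.0, -1.0, -0.0]]
wrist_force: [-2.6, 0.3, 7.2]
gripper_width: 0.002
```

jog_arm(
  series=[
    [[0,0.0005,0],[0,0,0],0],
    [[0,0,0],[0,0,0],0],
  ],
)

```text
time_s: 21.88
tcp_pos: [0.4857, -0.1716, 0.0571]
ee_rot: [[0.228, -0.0, 0.974], [-0.974, -0.0, 0.228], [0.0, -1.0, -0.0]]
wrist_force: [-3.0, 2.4, 7.7]
gripper_width: 0.001
```

jog_arm(
  series=[
    [[0,0.0005,0],[0,0,0],0],
    [[0,0,0],[0,0,0],0],
  ],
)

```text
time_s: 22.12
tcp_pos: [0.4857, -0.1716, 0.0566]
ee_rot: [[0.229, -0.0, 0.974], [-0.974, -0.0, 0.229], [0.0, -1.0, -0.0]]
wrist_force: [-3.2, 2.0, 8.2]
gripper_width: 0.006
```

jog_arm(
  series=[
    [[0,0.0005,0],[0,0,0],0],
    [[0,0,0],[0,0,0],0],
  ],
)

```text
time_s: 22.38
tcp_pos: [0.4857, -0.1716, 0.0561]
ee_rot: [[0.229, -0.0, 0.974], [-0.974, -0.0, 0.229], [0.0, -1.0, -0.0]]
wrist_force: [-2.6, 1.0, 8.0]
gripper_width: 0.004
```

jog_arm(
  series=[
    [[0,0.0005,0],[0,0,0],0],
    [[0,0,0],[0,0,0],0],
  ],
)

```text
time_s: 22.62
tcp_pos: [0.4857, -0.1716, 0.0556]
ee_rot: [[0.229, -0.0, 0.974], [-0.974, -0.0, 0.229], [0.0, -1.0, -0.0]]
wrist_force: [-2.8, 1.3, 8.3]
gripper_width: 0.008
```

jog_arm(
  series=[
    [[0,0.0005,0],[0,0,0],0],
    [[0,0.0005,0],[0,0,0],0],
    [[0,0,0],[0,0,0],0],
  ],
)

```text
time_s: 23.0
tcp_pos: [0.4857, -0.1716, 0.0546]
ee_rot: [[0.229, -0.0, 0.974], [-0.974, -0.0, 0.229], [0.0, -1.0, -0.0]]
wrist_force: [-2.9, 1.5, 7.6]
gripper_width: 0.005
```

jog_arm(
  series=[
    [[0,0.0005,0],[0,0,0],0],
    [[0,0.0005,0],[0,0,0],0],
    [[0,0,0],[0,0,0],0],
  ],
)

```text
time_s: 23.38
tcp_pos: [0.4857, -0.1716, 0.0536]
ee_rot: [[0.229, -0.0, 0.974], [-0.974, -0.0, 0.229], [0.0, -1.0, -0.0]]
wrist_force: [-2.5, 1.9, 7.8]
gripper_width: 0.005
```

jog_arm(
  series=[
    [[0,0.0005,0],[0,0,0],0],
    [[0,0.0005,0],[0,0,0],0],
    [[0,0,0],[0,0,0],0],
  ],
)

```text
time_s: 23.75
tcp_pos: [0.4857, -0.1716, 0.0526]
ee_rot: [[0.229, -0.0, 0.974], [-0.974, -0.0, 0.229], [0.0, -1.0, -0.0]]
wrist_force: [-3.1, 1.1, 7.1]
gripper_width: 0.003
```

jog_arm(
  series=[
    [[0,0.0005,0],[0,0,0],0],
    [[0,0.0005,0],[0,0,0],0],
    [[0,0,0],[0,0,0],0],
  ],
)

```text
time_s: 24.12
tcp_pos: [0.4857, -0.1716, 0.0516]
ee_rot: [[0.228, -0.0, 0.974], [-0.974, -0.0, 0.228], [0.0, -1.0, -0.0]]
wrist_force: [-2.1, 1.2, 7.7]
gripper_width: 0.008
```

Still slipping at about 8 N. The board is moving to its seat.

jog_arm(
  series=[
    [[0,0.0005,0],[0,0,0],0],
    [[0,0.0005,0],[0,0,0],0],
    [[0,0,0],[0,0,0],0],
  ],
)

```text
time_s: 24.5
tcp_pos: [0.4857, -0.1716, 0.0506]
ee_rot: [[0.229, -0.0, 0.974], [-0.974, -0.0, 0.229], [0.0, -1.0, -0.0]]
wrist_force: [-2.8, 1.7, 8.1]
gripper_width: 0.006
```

jog_arm(
  series=[
    [[0,0.0005,0],[0,0,0],0],
    [[0,0.0005,0],[0,0,0],0],
    [[0,0,0],[0,0,0],0],
  ],
)

```text
time_s: 24.88
tcp_pos: [0.4857, -0.1716, 0.0496]
ee_rot: [[0.229, -0.0, 0.974], [-0.974, -0.0, 0.229], [0.0, -1.0, -0.0]]
wrist_force: [-2.8, 1.5, 8.6]
gripper_width: 0.008
```

jog_arm(
  series=[
    [[0,0.0005,0],[0,0,0],0],
    [[0,0.0005,0],[0,0,0],0],
    [[0,0,0],[0,0,0],0],
  ],
)

```text
time_s: 25.25
tcp_pos: [0.4856, -0.1716, 0.049]
ee_rot: [[0.229, -0.0, 0.974], [-0.974, -0.0, 0.229], [0.0, -1.0, -0.0]]
wrist_force: [-2.8, 2.0, 10.4]
gripper_width: 0.002
```

jog_arm(
  series=[
    [[0,0.0005,0],[0,0,0],0],
    [[0,0.0005,0],[0,0,0],0],
    [[0,0,0],[0,0,0],0],
  ],
)

```text
time_s: 25.62
tcp_pos: [0.4856, -0.1716, 0.048]
ee_rot: [[0.229, -0.0, 0.974], [-0.974, -0.0, 0.229], [0.0, -1.0, -0.001]]
wrist_force: [-3.7, 1.5, 10.5]
gripper_width: 0.002
```

Force is up to 10.5 N: the board is seated and the pin is sliding. I expect the stop at a TCP z of about 0.042–0.0435.

jog_arm(
  series=[
    [[0,0.0005,0],[0,0,0],0],
    [[0,0.0005,0],[0,0,0],0],
    [[0,0,0],[0,0,0],0],
  ],
)

```text
time_s: 26.0
tcp_pos: [0.4856, -0.1716, 0.047]
ee_rot: [[0.229, -0.0, 0.974], [-0.974, -0.0, 0.229], [0.0, -1.0, -0.0]]
wrist_force: [-4.5, 2.4, 10.9]
gripper_width: 0.005
```

jog_arm(
  series=[
    [[0,0.0005,0],[0,0,0],0],
    [[0,0.0005,0],[0,0,0],0],
    [[0,0,0],[0,0,0],0],
  ],
)

```text
time_s: 26.38
tcp_pos: [0.4856, -0.1716, 0.046]
ee_rot: [[0.229, -0.0, 0.974], [-0.974, -0.0, 0.229], [0.0, -1.0, -0.0]]
wrist_force: [-3.8, 1.8, 10.3]
gripper_width: 0.004
```

jog_arm(
  series=[
    [[0,0.0005,0],[0,0,0],0],
    [[0,0.0005,0],[0,0,0],0],
    [[0,0,0],[0,0,0],0],
  ],
)

```text
time_s: 26.75
tcp_pos: [0.4856, -0.1716, 0.045]
ee_rot: [[0.229, -0.0, 0.973], [-0.973, -0.0, 0.229], [0.0, -1.0, -0.0]]
wrist_force: [-3.4, 1.4, 10.7]
gripper_width: 0.005
```

jog_arm(
  series=[
    [[0,0.0005,0],[0,0,0],0],
    [[0,0,0],[0,0,0],0],
  ],
)

```text
time_s: 27.0
tcp_pos: [0.4856, -0.1715, 0.0445]
ee_rot: [[0.229, -0.0, 0.974], [-0.974, -0.0, 0.229], [0.0, -1.0, -0.0]]
wrist_force: [-4.5, 2.3, 11.8]
gripper_width: 0.004
```

jog_arm(
  series=[
    [[0,0.0005,0],[0,0,0],0],
    [[0,0,0],[0,0,0],0],
  ],
)

```text
time_s: 27.25
tcp_pos: [0.4856, -0.1715, 0.044]
ee_rot: [[0.229, -0.0, 0.974], [-0.974, -0.0, 0.229], [0.0, -1.0, -0.0]]
wrist_force: [-3.1, 1.5, 10.8]
gripper_width: 0.003
```

jog_arm(
  series=[
    [[0,0.0005,0],[0,0,0],0],
    [[0,0,0],[0,0,0],0],
  ],
)

```text
time_s: 27.5
tcp_pos: [0.4856, -0.1716, 0.0435]
ee_rot: [[0.229, -0.0, 0.973], [-0.973, -0.0, 0.229], [0.0, -1.0, -0.001]]
wrist_force: [-4.7, 2.4, 10.8]
gripper_width: 0.008
```

jog_arm(
  series=[
    [[0,0.0005,0],[0,0,0],0],
    [[0,0,0],[0,0,0],0],
  ],
)

```text
time_s: 27.75
tcp_pos: [0.4855, -0.1716, 0.0431]
ee_rot: [[0.229, -0.001, 0.973], [-0.973, -0.0, 0.229], [0.0, -1.0, -0.001]]
wrist_force: [-4.7, 2.1, 11.6]
gripper_width: 0.005
```

jog_arm(
  series=[
    [[0,0.0004,0],[0,0,0],0],
    [[0,0,0],[0,0,0],0],
  ],
)

```text
time_s: 28.0
tcp_pos: [0.4855, -0.1715, 0.0428]
ee_rot: [[0.229, -0.001, 0.973], [-0.973, -0.0, 0.229], [0.0, -1.0, -0.001]]
wrist_force: [-4.4, 3.6, 13.5]
gripper_width: 0.003
```

jog_arm(
  series=[
    [[0,0.0004,0],[0,0,0],0],
    [[0,0,0],[0,0,0],0],
  ],
)

```text
time_s: 28.25
tcp_pos: [0.4855, -0.1715, 0.0427]
ee_rot: [[0.229, -0.001, 0.973], [-0.973, -0.0, 0.229], [0.0, -1.0, -0.001]]
wrist_force: [-4.6, 2.6, 14.9]
gripper_width: 0.01
```

This is the hard stop: the force rises to 15 N with hardly any travel, after about 6.2 mm of pin stroke. I'll back off and check.

jog_arm(
  series=[
    [[0,-0.001,0],[0,0,0],0],
    [[0,-0.003,0],[0,0,0],0],
    [[0,-0.02,0],[0,0,0],0],
    [[0,-0.045,0],[0,0,0],0],
    [[0,0,0.06],[0,0,0],0],
    [[0,0,0.06],[0,0,0],0],
    [[0,0,0],[0,0,0],0],
    [[0,0,0],[0,0,0],0],
  ],
)

```text
time_s: 29.25
tcp_pos: [0.6018, -0.144, 0.1089]
ee_rot: [[0.228, -0.002, 0.974], [-0.974, 0.0, 0.228], [-0.001, -1.0, -0.002]]
wrist_force: [0.3, -0.7, -0.7]
gripper_width: 0.002
```

Run:
```python
from h import *
print(sense()['tcp_pos'],sense()['wrist_force'])
S=capture('side')[:,:,::-1];T=capture('top')[:,:,::-1]
c=lambda I,u,v,r: cv2.resize(I[v-r:v+r,u-r:u+r],(400,400),interpolation=cv2.INTER_CUBIC)
cv2.imwrite('pics/m11.png',np.hstack([c(T,480,312,40),c(S,455,215,40)]))
```

```text
[ 0.6018 -0.144   0.1089] [ 0.3071 -0.7351 -0.7255]
```

View pics/m11.png

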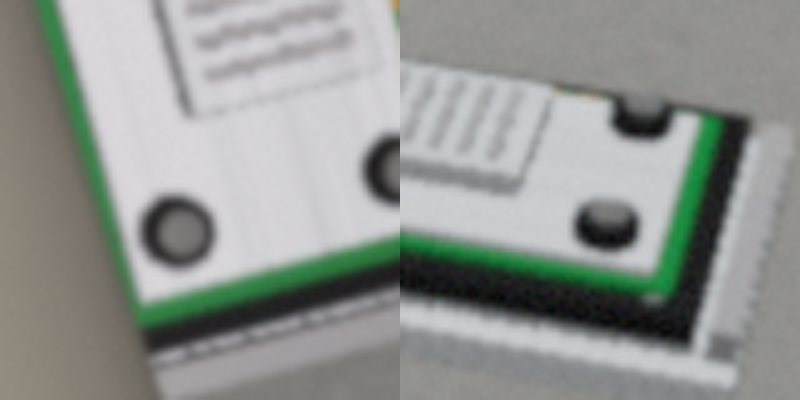

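The rivet (top crop 178,230; side crop 607,222) now looks just like the fitted one beside it: cap flush, head flat on the cover. The robot is clear, so I'm handing in.

```bash
python3 -c "
from station import *
print(finish_job(), sense()['time_s'])"
```

```text
the job is handed in; nothing more can be done
the job is handed in; nothing more can be done
```

The rivet is in the empty hole with its pin pressed flush, and the job was handed in at about 29 s of the allowed 67 s. No verdict was reported.

- **Seating:** I took the rivet from its tray socket and lowered it into the hole until I felt about 5 N of contact, then released it with its pin still up.
- **Pressing:** With shut fingertips, the board slipped to its seat at about 8 N over roughly 8 mm. The pin then slid at about 11 N for about 6.2 mm until the force rose at the hard stop. The highest reading was 14.9 N vertical, about 16 N in total, under the 20 N limit. I only had readings at the end of each short move, so a brief peak in between would not show.
- **Last check:** Both views show the cap flush and the head flat, looking like the fitted rivet beside it. The arm was clear, with wrist force near zero. I did not look at the tray or the jar again after the pick. I last saw the spacer in place right after the lift and did nothing near them afterwards.

**Measurements that disagreed:**
- The side camera showed the rivet about 3 mm higher than the arm's position implied. I took this as calibration error, because the fitted rivets showed nearly the same offset.
- The gripper read 20.4 mm on the 22 mm head.
- My first numerical check of the head's lower edge failed for this rivet and one fitted one because it picked up the wrong edge. I read this rivet's edge from the pixel values instead.

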